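Clamp a re-glued dresser foot in the ratchet press

TASK

Slide the aluminium sled with the re-glued dresser foot all the way in against its red stop. Then squeeze and let out the orange trigger, stroke after stroke, until the press's nose has pushed the foot up against the sled's fence and the nose's yellow band has gone into the black barrel, so that the barrel's edge stands on the green band; never let it get into the red band, which would crush the foot. Finish holding the trigger squeezed in the gripper, with the foot clamped, and do not disturb the glue bottle, dumbbell or screwdriver.

Things in the scene. Friction and masses are not known exactly. Their poses are not given: they have to be found in the camera images.
- press: The press: grey board 225 x 315 x 18 mm (x -150 to 75, y -205 to 110 mm) fixed to the table, turned up to 0.3 rad. Origin on the table, z up. The ram runs along +y at x 0, axis 44 mm above the table; the sled slides along +x. The black clamp housing fills x +-20, y -190 to -100, 84 mm high. Red stop: x 53 to 71, y -14 to 62, 38 mm high.
- grip_back (a point): Middle of the back (-y) face of the black fixed upright grip (28 mm in x, 16 mm in y, at press y -165 to -149, top 172 mm above the table); 141 mm above the table. To squeeze: from above, pinch this face and the trigger's pad between the fingers, closing along the press's y.
- trigger_pad (a point): Foremost (+y) point of the orange trigger's rounded pad (bar 20 mm in diameter, 28 mm along x, 140 mm above the table; blade top 160 mm). Let out it stands 57 mm in front of grip_back, fully squeezed 39 mm (its own end stop). The grip does not move, the trigger does.
- trigger_angle (a joint): Angle: 0 let out, 0.30 rad fully squeezed. A spring returns it; squeezing takes up to 11 N at the pad. A pawl drives the ram over teeth 5 mm apart and picks up the next tooth when the trigger is let fully out: the first full stroke moves the ram 2 to 7 mm, each later one about 5 mm (after 30 % idle). Short strokes may gain nothing.
- ram (a joint): How far the ram is out, m (0 to 0.07). It goes forward only by the trigger and stays where it is when the trigger is let out (a 13 N friction brake).
- nose_in (a joint): How far the spring nose is pushed into the black barrel (32 mm diameter) at the ram's front, m: 0 free, 0.022 bottomed; 0.6 N per mm. Its 20 mm shaft shows, from the barrel outwards, 6 mm yellow, 10 mm green, 6 mm red, then the white pad. Right: 0.006 to 0.016 (barrel's edge on green).
- nose_tip (a point): Centre of the front (+y) face of the white pad.
- sled (a joint): Sled position, m, along the press's +x: 0 all the way out, 0.090 against the red stop. Starts 0 to 0.035. Moves with about 3 N.
- sled_handle (a point): On the axis of the sled's upright round blue handle (18 mm diameter, from 85 to 135 mm above the table), at 118 mm above the table. It stands on the sled's fence (12 mm thick, 70 mm long along x, top at 85 mm), at press y 56 mm; at press x -90 mm + the sled joint's value.
- foot_slide (a joint): How far the foot has moved along the press's +y in the sled, m: 0 loose, 0.006 against the fence. Takes about 1 N; the nose pushes it there.
- foot: The dresser foot lying in the sled: dark cherry block 46 x 24 x 46 mm with a silver foot glued to its +y side, 54 mm long altogether, top 74 mm above the table. It takes no harm up to the red band. Origin: on the table plane beneath it, press y 0 at foot_slide 0.
- foot_face (a point): Centre of the foot's -y face, which the nose meets. With sled in and foot against the fence it is at press y -4 mm; the nose tip starts 10 to 22 mm short of that.
- nose: The spring nose with its white pad, 28 mm in diameter, 8 mm thick. Use nose_tip for its place; this origin is the press's origin moved along with ram and nose.
- trigger: The orange trigger lever. Origin: its pivot, 60 mm below the pad, 81 mm above the table.
- glue: Bystander: yellow glue bottle, 44 mm diameter, 130 mm high, standing. Origin: centre of its base.
- dumbbell: Bystander: blue 1 kg dumbbell, 160 mm long, 52 mm thick, lying. Origin: under its middle.
- screwdriver: Bystander: screwdriver lying on the table. Origin: under its middle.

How it is judged:
On the way, in this order (a step that is already met when the one before it is completed fails the run):
1. the sled is in against its stop, the nose not yet touching the foot (value of joint sled above 0.086 m and contact force between nose and foot below 0.2 N), for 0.2 s.
2. the gripper squeezes the trigger (value of joint trigger_angle above 0.15 rad and contact force between the fingers and trigger above 1 N), for 0.05 s.
3. the nose has met the foot and begins to press it (contact force between nose and foot above 1.5 N and value of joint sled above 0.086 m), for 0.1 s.
At the end, for the whole second after the job is handed in: The sled is within 4 mm of its stop, the foot within 1.5 mm of the fence, the nose presses it (2.5 to 11 N) with the barrel's edge on the green band (nose in 5.5 to 16.5 mm), and the fingers still hold the trigger squeezed (over 0.06 rad, over 2 N) (value of joint nose_in between 0.0055 and 0.0165 m and contact force between nose and foot between 2.5 and 11 N and value of joint foot_slide above 0.0045 m and value of joint sled above 0.086 m and value of joint trigger_angle above 0.06 rad and contact force between the fingers and trigger above 2 N); the arm keeps its last pose, push and grip.
It fails at once if the foot is crushed: the nose is driven into the red band (over 17 mm in) (value of joint nose_in above 0.017 m).
It fails at once if a bystander is disturbed (moved over 30 mm) (distance of any of glue, dumbbell, screwdriver from where it was at the start of the episode above 0.03 m).
It also fails if it takes over 58 s, if anything falls off the work surface, if the arm or the gripper's body presses on something with over 40 N, if the wrist force passes 120 N, or if a joint passes its speed limit or range.

ROBOT

A 7-joint arm with a two-finger parallel gripper is mounted at the origin on the work surface. World frame = base frame: x ahead of the robot, y to its left, z up, the work surface at z = 0. Lengths are in m, angles in rad, forces in N, time in s.
With the tool pointing down it reaches from about 0.425 to 0.925 m from the base axis. Payload 6.8 kg.
Tool frame: the origin (TCP) lies at the very end of the fingers, on their centre line; the grasp point (between the pads) lies 19 mm behind it; z points along the fingers, y is the line along which they close (so a half turn about z gives the same grasp; the last joint's range is limited). The gripper opens to 85 mm and grips with 20 to 120 N. Pads are 22 mm wide; open, the fingers measure 114 mm over their backs; the gripper's body (76 mm by 85 mm) begins 54 mm behind the grasp point. The pads swing forward as they close: fully open they stand 13 mm farther back than shut.
Start: joints at [-1.221, 0.477, 0.022, 1.555, -0.011, 1.109, -0.083], TCP at [0.298, 0.606, 0.203] pointing down, gripper open.
Joint ranges: [-2.96, 2.96], [-0.34, 2.1], [-1.41, 1.46], [0.24, 2.44], [-1.37, 4.51], [0.17, 1.92], [-2.96, 2.96]. Speed limits (rad/s): [2.39, 2.39, 3.14, 3.14, 3.14, 3.14, 3.14].

INTERFACE

Orientations are given as a unit quaternion [w, x, y, z].
In Python, from station import bot gives the robot as it stands. The module is installed in compiled form; this text tells all that it offers.
- The arm moves only by the shell command python3 -m jog 'ROWS' [OPENING] [FORCE]. ROWS is JSON, a list of rows, each a list of 4 numbers: the shift along the tool's x, y, z in cm, then the turn about the tool's z in rad. In form: [[x, y, z, spin], ...]. A call has 1 to 20 rows; each row is the pose to reach, as a shift and turn from the pose commanded when the call began, along the tool's axes at that moment; what a row does not reach only later rows make up. A row lasts 1/12 s, in which the tool goes at most 41.7 mm and 7.16 degrees, less where a joint would pass 70% of its speed; a pose out of reach is approached as far as the arm can. A call with a gripper value outside its range is refused whole. OPENING is the closure, from -1 (fully open) to 1 (shut), set as the call begins (- or left out, the last holds). The fingers move at their own pace and stop on an object; FORCE is the grip in N (left out, the last holds). Time passes only in rows, so rows that repeat a pose let the fingers close. It gives the time, the measured TCP pose, the force, the opening and the grip force at its end, in the units of the state.
- bot.get_obs(): the state, without advancing time (a new reading comes with each control period).
- bot.read_camera(name): name is "side" or "top"; returns a dict with "pixels" (400x640x3 uint8, red, green, blue), "depth" (400x640 float32, m along the optical axis (not along the pixel's ray), 0 where there is no reading), "fovy" (degrees; the focal length in pixels is half the picture's height over the tangent of half this angle, whatever the lens; pixels are square), "cx", "cy" (the principal point, pixels), "pose" (4x4, takes a point from camera to world coordinates). Camera axes: x right, y down, z forward; pixel columns grow to the right and rows downward; lengths in m; the calibration is good to about 2 mm. A picture is of the moment at which its call begins.
- bot.hand_in(): hands the job in; it is judged then, once.
The state is a dict: "t": time; "q": joint angles; "joint_vel": joint speeds; "joint_torque": joint torques, N m; "eef_pos": TCP position; "tool_rot": TCP orientation; "contact_force": force on the tool from outside, world axes, zero at the start; "torque": the same for the moment, N m; "gripper_width": opening from 0.0 (shut) to 1.0 (fully open); "grasp_force": force on a finger pad.
Only numpy, scipy, OpenCV 4.12 (cv2) and the standard library are available. Lean on these libraries where they do the work, as an engineer would, in place of code of your own. Each camera call takes 0.05 s, during which the arm holds its last target. There are 200 camera calls.

## Working session

There is one attempt and no reset: what is moved stays moved. The work goes in short steps, Python scripts to look and compute and a shell command to move; the robot and the scene stay as the last step left them, time stands still between calls to the robot, and variables do not carry over. Pictures are saved under pics/ and viewed, at most 10 in all, crops included, and the job is handed in when it is done.

```bash
mkdir -p pics; cat > h.py <<'E'
import numpy as np, cv2
from station import bot
def cam(n,save=None):
    c=bot.read_camera(n)
    if save: cv2.imwrite(save,c['pixels'][:,:,::-1])
    c['f']=200/np.tan(np.radians(c['fovy'])/2); return c
def cloud(c):
    v,u=np.mgrid[0:400,0:640]; d=c['depth']
    P=np.stack([(u-c['cx'])/c['f']*d,(v-c['cy'])/c['f']*d,d],-1)
    return P@c['pose'][:3,:3].T+c['pose'][:3,3]
def ray(c,u,v,z):
    r=c['pose'][:3,:3]@np.array([(u-c['cx'])/c['f'],(v-c['cy'])/c['f'],1]); o=c['pose'][:3,3]
    return o+r*(z-o[2])/r[2]
E
python3 - <<'E'
from h import *
for n in('top','side'):
    c=cam(n,f'pics/{n}0.png'); print(n,c['fovy'],c['pose'].round(3).tolist(),(c['depth']>0).mean())
s=bot.get_obs();print(s)
E
```

```text
top 52.12017822587872 [[-0.111, -0.972, 0.205, 0.486], [-0.994, 0.109, -0.022, 0.067], [-0.001, -0.207, -0.978, 0.95], [0.0, 0.0, 0.0, 1.0]] 0.996125
side 52.80195749903252 [[0.934, -0.26, 0.243, 0.457], [-0.356, -0.646, 0.676, -0.494], [-0.019, -0.718, -0.696, 0.707], [0.0, 0.0, 0.0, 1.0]] 0.995875
{'t': 0.1, 'q': array([-1.22107628,  0.47771935,  0.02235645,  1.55636466, -0.01150095,
        1.10930145, -0.08308929]), 'joint_vel': array([ 0.00042073, -0.00205841,  0.00040911, -0.00223353,  0.00121871,
       -0.00095896, -0.00022666]), 'joint_torque': array([ 3.47593923e-03, -5.97760928e+01,  1.61302663e+00, -2.81954312e+01,
        1.27623189e-02,  5.05189309e-03,  8.63360924e-06]), 'eef_pos': array([0.29810674, 0.60494837, 0.20201687]), 'tool_rot': array([-1.26561119e-04,  2.26907302e-01,  9.73916005e-01, -8.22537555e-04]), 'contact_force': array([-0.58964291, -0.18940529,  0.00437216]), 'torque': array([-0.00676636, -0.00255705,  0.02108395]), 'grasp_force': 0.0, 'gripper_width': 0.997711888861575}
```

View pics/top0.png

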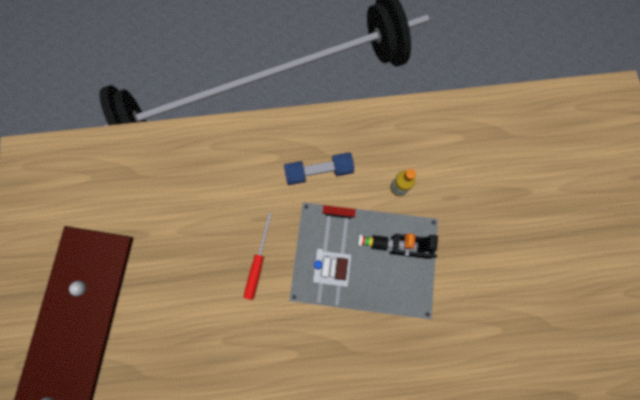

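View pics/side0.png

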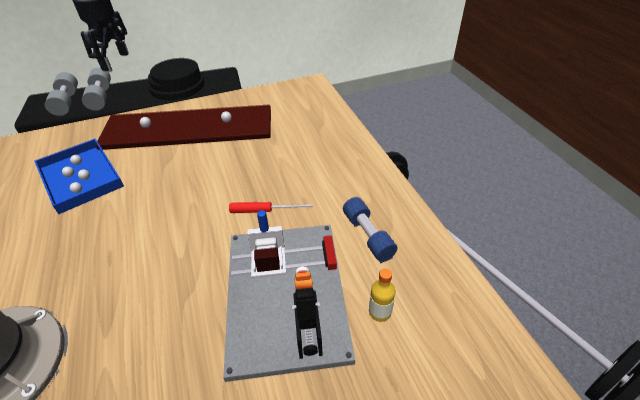

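The top view shows the board with corners near (306,204), (436,217), (431,317), (292,300). The blue handle is at (318,265), the red stop at (339,211) and the trigger at (410,240). The glue bottle is at (404,182), clear of the press; the side view agrees.

```bash
python3 - <<'E'
from h import *
for n in('top','side'):
    c=cam(n); P=cloud(c); hsv=cv2.cvtColor(c['pixels'],cv2.COLOR_RGB2HSV); H,S,V=hsv[...,0].astype(int),hsv[...,1],hsv[...,2]
    z=P[...,2]
    box=(P[...,0]>.35)&(P[...,0]<1)&(P[...,1]>-.4)&(P[...,1]<.3)
    m=((S<70)&(z>.008)&(z<.03)&box).astype(np.uint8)
    m=cv2.morphologyEx(m,cv2.MORPH_OPEN,np.ones((3,3)))
    k,l,st,_=cv2.connectedComponentsWithStats(m); i=1+st[1:,4].argmax()
    vu=np.argwhere(l==i); pts=np.array([ray(c,u,v,.018)[:2] for v,u in vu],np.float32)
    r=cv2.minAreaRect(pts*1000); print(n,'board',st[i],r, 'zmed',np.median(z[l==i]))
    cb=cv2.boxPoints(r); print(cb.round(0).tolist())
    for nm,mm in dict(blue=(abs(H-110)<14)&(S>120)&(z>.09)&(z<.15),orange=(abs(H-11)<6)&(S>150)&(z>.12)&(z<.17),red=((H<6)|(H>174))&(S>130)&(z>.025)&(z<.045)).items():
        mm=mm&box; q=P[mm]; uv=np.argwhere(mm)
        if len(q): 
            k,l,st,ce=cv2.connectedComponentsWithStats(mm.astype(np.uint8))
            print(nm,len(q),[(s.tolist(),np.median(P[l==j+1],0).round(3).tolist(),P[l==j+1].min(0).round(3).tolist(),P[l==j+1].max(0).round(3).tolist()) for j,s in enumerate(st[1:]) if s[4]>8])
E
```

```text
top board [  290   202   148   117 11282] ((528.058349609375, -49.14286804199219), (315.01898193359375, 225.07028198242188), 76.440185546875) zmed 0.018604847395096824
[[382.0, -176.0], [601.0, -229.0], [674.0, 78.0], [456.0, 130.0]]
blue 61 [([314, 261, 8, 8, 49], [0.522, 0.06, 0.135], [0.515, 0.053, 0.129], [0.529, 0.067, 0.138])]
orange 217 [([405, 169, 11, 11, 86], [0.685, -0.152, 0.13], [0.676, -0.162, 0.12], [0.696, -0.143, 0.134]), ([405, 234, 11, 14, 131], [0.547, -0.122, 0.15], [0.534, -0.138, 0.138], [0.56, -0.114, 0.163])]
red 433 [([323, 206, 32, 11, 251], [0.639, -0.002, 0.038], [0.625, -0.037, 0.03], [0.654, 0.034, 0.043]), ([246, 255, 16, 44, 181], [0.507, 0.207, 0.026], [0.47, 0.183, 0.025], [0.562, 0.223, 0.03])]
side board [  223   225   132   155 12854] ((528.1802978515625, -49.26902770996094), (319.9648132324219, 225.22659301757812), 76.35252380371094) zmed 0.01880920450996859
[[381.0, -178.0], [600.0, -231.0], [675.0, 80.0], [456.0, 133.0]]
blue 164 [([257, 210, 11, 21, 162], [0.523, 0.054, 0.12], [0.515, 0.049, 0.091], [0.531, 0.067, 0.138])]
orange 393 [([379, 268, 13, 14, 142], [0.685, -0.156, 0.13], [0.676, -0.163, 0.12], [0.696, -0.142, 0.133]), ([295, 272, 17, 17, 251], [0.547, -0.128, 0.15], [0.534, -0.139, 0.132], [0.562, -0.118, 0.163])]
red 487 [([229, 202, 42, 5, 122], [0.515, 0.206, 0.026], [0.472, 0.188, 0.025], [0.565, 0.224, 0.029]), ([324, 236, 13, 33, 284], [0.64, -0.009, 0.039], [0.625, -0.041, 0.025], [0.658, 0.036, 0.042]), ([257, 265, 22, 7, 80], [0.508, -0.001, 0.039], [0.488, -0.006, 0.031], [0.53, 0.006, 0.045])]
```

```bash
cat >> h.py <<'E'
YAW=np.radians(76.4-90); EX=np.array([np.cos(YAW),np.sin(YAW)]); EY=np.array([-EX[1],EX[0]])
O=np.array([.5281,-.0492])+.0375*EX+.0475*EY
def press(p): p=np.asarray(p)[:2]-O; return np.array([p@EX,p@EY])
def go(px,py,z):
    from scipy.spatial.transform import Rotation as R
    s=bot.get_obs(); M=R.from_quat(s['tool_rot'],scalar_first=True).as_matrix()
    t=np.r_[O+px*EX+py*EY,z]; d=M.T@(t-s['eef_pos'])*100
    spin=np.arctan2(M[:2,1]@EX, M[:2,1]@EY)
    print('t',s['t'],'now press',press(s['eef_pos'])*1000,s['eef_pos'][2],'delta cm',d.round(2),'spin',-spin,'tz',M[:,2].round(3))
E
python3 - <<'E'
from h import *
print(O,press([.522,.0595])*1000,press([.547,-.125])*1000)
go(-.069,.056,.2)
E
```

```text
[ 0.57571779 -0.01184968] [-68.9889098   56.71779387] [  -1.30616492 -116.73045791]
t 0.2 now press [-414.83410285  534.44120776] 0.20229414282071267 delta cm [-44.21 -39.12   0.28] spin -0.22042276381003964 tz [-0.    -0.001 -1.   ]
```

```bash
python3 -m jog '[[-3,-2.6,0,0],[-6,-5.3,0,0],[-9,-7.9,0,-0.03],[-12,-10.6,0,-0.06],[-15,-13.2,0,-0.1],[-18,-15.9,0,-0.13],[-21,-18.6,0,-0.16],[-24,-21.2,0,-0.19],[-27,-23.9,0,-0.22],[-30,-26.5,0,-0.22],[-33,-29.2,0,-0.22],[-36,-31.8,0,-0.22],[-39,-34.5,0,-0.22],[-42,-37.1,0,-0.22],[-44.2,-39.1,0.2,-0.22],[-44.2,-39.1,0.2,-0.22],[-44.2,-39.1,0.2,-0.22],[-44.2,-39.1,0.2,-0.22]]' -1 40; python3 -c "
from h import *
go(-.069,.056,.2)"
```

```text
t: 1.7
eef_pos: [0.5217, 0.0601, 0.2007]
tool_rot: [-0.0, 0.118, 0.993, 0.0]
contact_force: [-0.8, 0.4, 0.7]
gripper_width: 1.003
grasp_force: 0.0
t 1.7 now press [-69.42149258  57.20357801] 0.20073115918669748 delta cm [-0.04 -0.12  0.07] spin -0.00017473848294142892 tz [-0.001  0.    -1.   ]
```

```bash
python3 -m jog '[[0,-0.1,3,0],[0,-0.1,6,0],[0,-0.1,9,0],[0,-0.1,10.1,0],[0,-0.1,10.1,0],[0,-0.1,10.1,0]]'; python3 -m jog '[[0,0,0,0],[0,0,0,0],[0,0,0,0],[0,0,0,0],[0,0,0,0],[0,0,0,0],[0,0,0,0],[0,0,0,0]]' 1 25; python3 -c "
from h import *
go(.0,.056,.1)"
```

```text
t: 2.2
eef_pos: [0.5218, 0.0595, 0.1003]
tool_rot: [-0.0, 0.118, 0.993, 0.0]
contact_force: [-0.3, 0.2, 0.7]
gripper_width: 1.001
grasp_force: 0.0
t: 2.87
eef_pos: [0.5228, 0.061, 0.1008]
tool_rot: [0.001, 0.118, 0.993, 0.002]
contact_force: [-0.9, 4.9, 3.7]
gripper_width: 0.184
grasp_force: 24.3
t 2.8667 now press [-68.53762362  58.3219583 ] 0.10077254831327473 delta cm [-6.85 -0.24  0.09] spin 0.0012193775970565284 tz [ 0.002  0.003 -1.   ]
```

```bash
python3 -m jog '[[-0.7,0.05,0,0],[-1.5,0.1,0,0],[-2.5,0.1,0,0],[-3.5,0.1,0,0],[-4.5,0.1,0,0],[-5.3,0.1,0,0],[-6,0.1,0,0],[-6.4,0.1,0,0],[-6.7,0.1,0,0],[-6.9,0.1,0,0],[-7.1,0.1,0,0],[-7.1,0.1,0,0],[-7.1,0.1,0,0],[-7.1,0.1,0,0]]'; python3 -c "
from h import *
cam('top','pics/t1.png');cam('side','pics/s1.png')
import cv2
a=cv2.imread('pics/t1.png')[190:330,280:450];b=cv2.imread('pics/s1.png')[190:390,210:370]
cv2.imwrite('pics/c1.png',np.hstack([cv2.resize(a,(400,329)),cv2.resize(b,(263,329))]))
go(.0,.056,.1)"
```

```text
t: 4.03
eef_pos: [0.5888, 0.045, 0.1006]
tool_rot: [-0.002, 0.118, 0.993, 0.001]
contact_force: [-9.7, 4.3, 12.5]
gripper_width: 0.188
grasp_force: 25.2
t 4.1333 now press [-0.6756725  58.38981901] 0.1006701262208661 delta cm [-0.07 -0.24  0.07] spin 0.0011163416522678882 tz [-0.004  0.003 -1.   ]
```

View pics/c1.png

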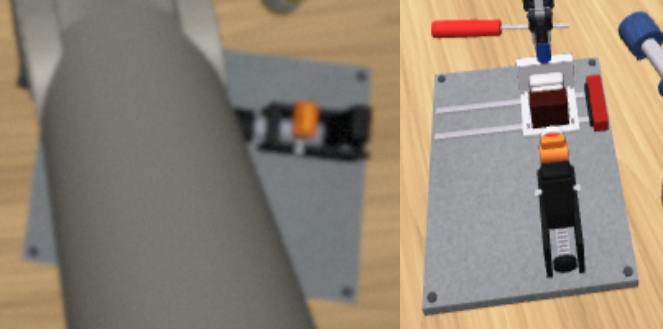

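The crop shows the sled's right edge (578,130) next to the red stop (590,105). There may be a small gap, so I'll push a bit more to see whether it moves.

```bash
python3 -m jog '[[-0.2,0,0,0],[-0.4,0,0,0],[-0.4,0,0,0],[-0.4,0,0,0],[-0.4,0,0,0]]'; python3 -c "
from h import *
go(.0,.056,.1)"
```

```text
t: 4.55
eef_pos: [0.5888, 0.045, 0.1005]
tool_rot: [-0.006, 0.118, 0.993, 0.001]
contact_force: [-20.0, 6.7, 23.0]
gripper_width: 0.187
grasp_force: 26.1
t 4.55 now press [-0.66084748 58.36934355] 0.10048595172060669 delta cm [-0.07 -0.24  0.05] spin 0.0017814095014754715 tz [-0.012  0.004 -1.   ]
```

```bash
python3 -m jog '[[0.3,0,0,0],[0.6,0,0,0],[0.6,0,0,0]]'; python3 -m jog '[[0,0,0,0],[0,0,0,0],[0,0,0,0],[0,0,0,0],[0,0,0,0],[0,0,0,0]]' -1;  python3 -m jog '[[0,0,-3,0],[0,0,-6,0],[0,0,-10,0],[0,0,-12,0],[0,0,-12,0],[0,0,-12,0]]'; python3 -c "
from h import *
O+=0.0015*EY-.0007*EX
go(.0,-.144,.22)"
```

```text
t: 4.8
eef_pos: [0.5887, 0.045, 0.1007]
tool_rot: [-0.0, 0.118, 0.993, 0.001]
contact_force: [-4.1, 3.6, 8.1]
gripper_width: 0.19
grasp_force: 24.9
t: 5.3
eef_pos: [0.5891, 0.0428, 0.0997]
tool_rot: [-0.0, 0.119, 0.993, -0.0]
contact_force: [0.2, 0.1, 0.2]
gripper_width: 0.997
grasp_force: 0.0
t: 5.8
eef_pos: [0.5899, 0.0432, 0.2212]
tool_rot: [0.001, 0.119, 0.993, 0.0]
contact_force: [-0.1, 0.4, -0.5]
gripper_width: 0.999
grasp_force: 0.0
t 5.8 now press [ 1.53910309 55.30120194] 0.22119921766388992 delta cm [  0.14 -19.93   0.09] spin -0.0005433928567221444 tz [ 0.003  0.001 -1.   ]
```

```bash
python3 -m jog '[[0,-2,0,0],[0.1,-5,0,0],[0.1,-8,0,0],[0.1,-11,0,0],[0.1,-14,0,0],[0.1,-17,0,0],[0.1,-19.9,0,0],[0.1,-19.9,0,0],[0.1,-19.9,0,0],[0.1,-19.9,0,0]]'; python3 - <<'E'
from h import *
O+=0.0015*EY-.0007*EX
go(.0,-.144,.117)
a=cam('top','pics/t2.png')['pixels'][190:330,280:450,::-1];b=cam('side','pics/s2.png')['pixels'][190:390,210:370,::-1]
cv2.imwrite('pics/c2.png',np.hstack([cv2.resize(a,(440,362)),cv2.resize(b,(290,362))]))
# nose from first picture
c=cam('top'); im=cv2.imread('pics/top0.png')[:,:,::-1]; im=np.ascontiguousarray(im)
hsv=cv2.cvtColor(im,cv2.COLOR_RGB2HSV)
for u in range(354,380): print(u,im[241,u],(press(ray(c,u,241,.054))*1000).round(1))
E
```

```text
t: 6.63
eef_pos: [0.5406, -0.1492, 0.2186]
tool_rot: [-0.001, 0.119, 0.993, 0.0]
contact_force: [-0.7, 0.8, -0.0]
gripper_width: 0.999
grasp_force: 0.0
t 6.6333 now press [  -1.10623033 -143.29435403] 0.2186005502183725 delta cm [-0.13 -0.07 10.16] spin -0.00024367551552094313 tz [-0.002  0.001 -1.   ]
354 [118 123 126] [ -5. -17.]
355 [117 122 125] [ -4.7 -19.2]
356 [116 118 123] [ -4.5 -21.4]
357 [124 128 129] [ -4.2 -23.6]
358 [156 159 161] [ -3.9 -25.7]
359 [195 197 197] [ -3.6 -27.9]
360 [212 210 212] [ -3.4 -30.1]
361 [213 190 192] [ -3.1 -32.3]
362 [209 142 141] [ -2.8 -34.4]
363 [202  99  87] [ -2.5 -36.6]
364 [175 110  70] [ -2.3 -38.8]
365 [129 147  83] [ -2.  -40.9]
366 [ 86 169  92] [ -1.7 -43.1]
367 [ 74 177  96] [ -1.4 -45.3]
368 [102 181  92] [ -1.2 -47.5]
369 [154 190  82] [ -0.9 -49.6]
370 [193 197  68] [ -0.6 -51.8]
371 [189 180  52] [ -0.3 -54. ]
372 [154 144  47] [ -0.1 -56.2]
373 [92 85 36] [  0.2 -58.3]
374 [45 44 35] [  0.5 -60.5]
375 [35 33 38] [  0.8 -62.7]
376 [32 35 36] [  1.  -64.8]
377 [28 31 28] [  1.3 -67. ]
378 [34 34 39] [  1.6 -69.2]
379 [36 37 36] [  1.9 -71.4]
```

View pics/c2.png

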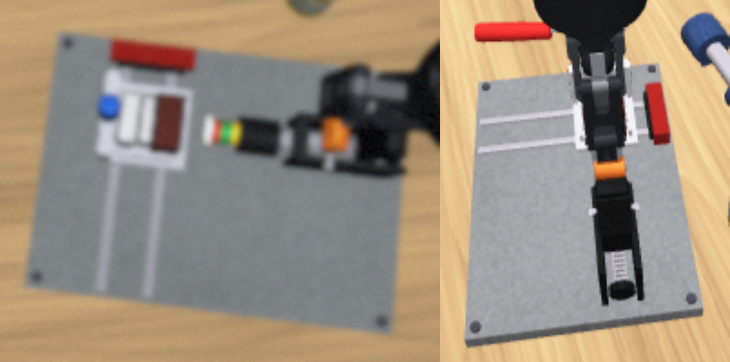

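The top crop shows the sled in at the stop, with the foot (168,123) and the white nose pad (208,130) some 20 mm apart. The band colours are all visible and the gripper is above the trigger. I'll descend and make the first stroke.

```bash
python3 -m jog '[[-0.1,-0.05,3,0],[-0.1,-0.05,6,0],[-0.1,-0.05,8.5,0],[-0.1,-0.05,10.1,0],[-0.1,-0.05,10.1,0],[-0.1,-0.05,10.1,0]]'; python3 -c "
from h import *
O+=0.0015*EY-.0007*EX
go(.0,-.144,.117)"; python3 -m jog '[[0,0,0,0],[0,0,0,0],[0,0,0,0],[0,0,0,0],[0,0,0,0],[0,0,0,0],[0,0,0,0],[0,0,0,0]]' 1 35; cat > m.py <<'E'
from h import *
import sys
O+=0.0015*EY-.0007*EX
c=cam('top',sys.argv[1]); im=c['pixels']; hsv=cv2.cvtColor(im,cv2.COLOR_RGB2HSV)
# sample colours along the top line of the ram, 1 mm steps; press y -> pixel
T=np.linalg.inv(c['pose']); out=''
ys=np.arange(-.066,-.001,.001)
for y in ys:
    p=T@np.r_[O+y*EY,.054,1]; u,v=c['f']*p[0]/p[2]+c['cx'],c['f']*p[1]/p[2]+c['cy']
    px=cv2.getRectSubPix(im,(1,1),(float(u),float(v)))
    h,s,V=[int(t) for t in cv2.cvtColor(px,cv2.COLOR_RGB2HSV)[0,0]]
    out+='k' if V<75 else 'w' if s<60 and V>150 else '-' if s<60 else 'R' if h<13 or h>168 else 'Y' if h<36 else 'G'
print('y -66..-2 mm:',out); s=bot.get_obs(); print('t',s['t'],'width mm',s['gripper_width']*85,'F',s['grasp_force'])
E
python3 m.py pics/m1.png
```

```text
t: 7.28
eef_pos: [0.5418, -0.1498, 0.1184]
tool_rot: [-0.001, 0.118, 0.993, 0.0]
contact_force: [-0.4, -0.9, 0.8]
gripper_width: 1.002
grasp_force: 0.0
t 7.2833 now press [   0.18062942 -143.52377887] 0.11837499132941684 delta cm [ 0.02 -0.05  0.14] spin 0.0009839890939032131 tz [-0.002  0.    -1.   ]
t: 7.95
eef_pos: [0.5422, -0.1555, 0.1215]
tool_rot: [0.002, 0.12, 0.993, -0.002]
contact_force: [-6.4, -9.1, 13.7]
gripper_width: 0.349
grasp_force: 37.9
y -66..-2 mm: kkkkkkkkkkkYYYYYYYYGGGGGGGGGGYYRRRRRwwwwwwwww-------wwwwww---RRRR
t 8.0 width mm 29.345957025236448 F 37.918675403343514
```

```bash
python3 - <<'E'
from h import *
b=cam('side')['pixels'][190:390,210:370,::-1];a=cv2.imread('pics/m1.png')[190:330,280:450]
cv2.imwrite('pics/c3.png',np.hstack([cv2.resize(a,(440,362)),cv2.resize(b,(290,362))]))
E
python3 -m jog '[[0,0,0,0],[0,0,0,0],[0,0,0,0],[0,0,0,0],[0,0,0,0],[0,0,0,0]]' -1 30; python3 m.py pics/m2.png
```

```text
t: 8.55
eef_pos: [0.5419, -0.1507, 0.1187]
tool_rot: [-0.0, 0.118, 0.993, -0.0]
contact_force: [0.1, 0.3, -1.1]
gripper_width: 1.002
grasp_force: 0.0
y -66..-2 mm: kkkkkkkkkkkYYYYYYYYGGGGGGGGGGYYRRRRRwwwwwwwww-------wwwwww---RRRR
t 8.6 width mm 84.82954557540563 F 0.0
```

View pics/c3.png

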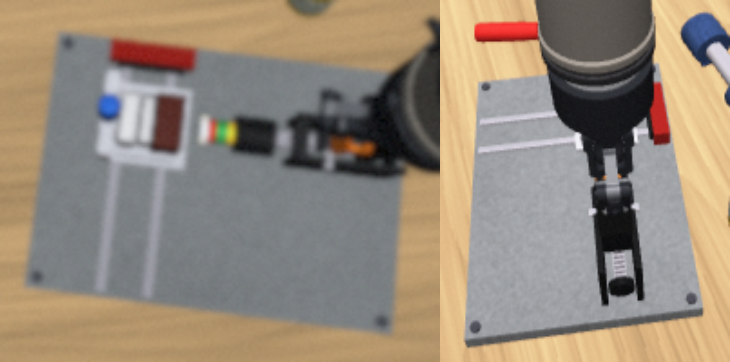

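The crop shows the trigger (350,147) squeezed between the fingers and the nose moved a little toward the foot. The stroke works, so I'll carry on.

```bash
Z='[[0,-0.3,0,0],[0,-0.3,0,0]]'; python3 -m jog '[[0,-0.3,0,0],[0,-0.3,0,0],[0,-0.3,0,0],[0,-0.3,0,0],[0,-0.3,0,0],[0,-0.3,0,0],[0,-0.3,0,0],[0,-0.3,0,0]]' 1 30; python3 -m jog '[[0,0,0,0],[0,0,0,0],[0,0,0,0],[0,0,0,0],[0,0,0,0],[0,0,0,0]]' -1; python3 m.py pics/m3.png
python3 -m jog '[[0,0,0,0],[0,0,0,0],[0,0,0,0],[0,0,0,0],[0,0,0,0],[0,0,0,0],[0,0,0,0],[0,0,0,0]]' 1 30; python3 -m jog '[[0,0,0,0],[0,0,0,0],[0,0,0,0],[0,0,0,0],[0,0,0,0],[0,0,0,0]]' -1; python3 m.py pics/m4.png
```

```text
t: 9.27
eef_pos: [0.5419, -0.1553, 0.1207]
tool_rot: [0.001, 0.119, 0.993, -0.0]
contact_force: [-3.7, -1.3, 12.7]
gripper_width: 0.351
grasp_force: 35.7
t: 9.77
eef_pos: [0.5412, -0.1539, 0.1187]
tool_rot: [-0.0, 0.119, 0.993, -0.0]
contact_force: [0.1, 0.6, 0.3]
gripper_width: 0.997
grasp_force: 0.0
y -66..-2 mm: kkkkkkkkkkkkkkkkYYYYYYYYYGGGGGGGGGYYRRRRRwwwwwwwwwwwwwwwww---RRRR
t 9.8167 width mm 84.71235688688895 F 0.0
t: 10.48
eef_pos: [0.5419, -0.1553, 0.1207]
tool_rot: [0.001, 0.119, 0.993, -0.0]
contact_force: [-3.8, -3.2, 12.9]
gripper_width: 0.354
grasp_force: 35.5
t: 10.98
eef_pos: [0.5412, -0.1539, 0.1187]
tool_rot: [-0.0, 0.119, 0.993, -0.0]
contact_force: [0.1, 0.0, 0.2]
gripper_width: 1.0
grasp_force: 0.0
y -66..-2 mm: kkkkkkkkkkkkkkkkkkkkkYYYYYYYYYGGGGGGGGGYYRRRRRwwwwwwwwww-----RRRR
t 11.0333 width mm 85.08701669743029 F 0.0
```

```bash
S='' ; python3 -m jog '[[0,0,0,0],[0,0,0,0],[0,0,0,0],[0,0,0,0],[0,0,0,0],[0,0,0,0],[0,0,0,0],[0,0,0,0]]' 1 30 | grep grip; python3 -m jog '[[0,0,0,0],[0,0,0,0],[0,0,0,0],[0,0,0,0],[0,0,0,0],[0,0,0,0]]' -1 | grep grip; python3 m.py pics/m5.png
python3 -m jog '[[0,0,0,0],[0,0,0,0],[0,0,0,0],[0,0,0,0],[0,0,0,0],[0,0,0,0],[0,0,0,0],[0,0,0,0]]' 1 30 | grep grip; python3 m.py pics/m6.png; python3 -m jog '[[0,0,0,0],[0,0,0,0],[0,0,0,0],[0,0,0,0],[0,0,0,0],[0,0,0,0]]' -1 | grep grip; python3 m.py pics/m7.png
```

```text
gripper_width: 0.353
gripper_width: 1.004
y -66..-2 mm: kkkkkkkkkkkkkkkkkkkkkkkkkkYYYYYYYYGGGGGGGGGGYYRRRRRwwwwwwww--RRRR
t 12.25 width mm 85.04885380880827 F 0.0
gripper_width: 0.352
y -66..-2 mm: -kkkkkkkkkkkkkkkkkkkkkkkkkkkkkkYYYYYYGGGGGGGGGGYYRRRRRwwwwwwww--R
t 12.9667 width mm 29.630872076883616 F 35.410654549486935
gripper_width: 1.002
y -66..-2 mm: -kkkkkkkkkkkkkkkkkkkkkkkkkkkkkkYYYYYYGGGGGGGGGGYYRRRRRwwwwwwww--R
t 13.5167 width mm 85.02240052074107 F 0.0
```

```bash
python3 -m jog '[[0,0,0,0],[0,0,0,0],[0,0,0,0],[0,0,0,0],[0,0,0,0],[0,0,0,0],[0,0,0,0],[0,0,0,0]]' 1 30 | grep grip; python3 m.py pics/m8.png; python3 - <<'E'
import cv2,numpy as np
a=[cv2.resize(cv2.imread(f'pics/{n}.png')[200:290,300:410],(400,327),interpolation=cv2.INTER_CUBIC) for n in('m7','m8')]
cv2.imwrite('pics/c4.png',np.hstack(a))
E
```

```text
gripper_width: 0.353
y -66..-2 mm: ww----kkkkkkkkkkkkkkkkkkkkkkkkkkkkkkGGGGGGGGGGGYYRRRRRwwwwwwww--R
t 14.2333 width mm 30.10018274265534 F 35.12187670741696
```

View pics/c4.png

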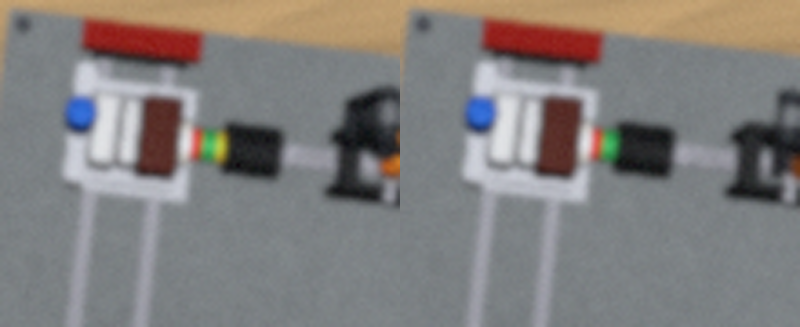

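The right frame shows the yellow band gone and green (610,145) at the barrel edge, so the nose is about 7 mm in. One more stroke brings it to about 12 mm, mid-green.

```bash
python3 -m jog '[[0,0,0,0],[0,0,0,0],[0,0,0,0],[0,0,0,0],[0,0,0,0],[0,0,0,0]]' -1 | grep grip; python3 m.py pics/m9.png; python3 -m jog '[[0,0,0,0],[0,0,0,0],[0,0,0,0],[0,0,0,0],[0,0,0,0],[0,0,0,0],[0,0,0,0],[0,0,0,0],[0,0,0,0],[0,0,0,0]]' 1 30; python3 m.py pics/m10.png; python3 - <<'E'
import cv2,numpy as np
from h import cam
a=cv2.resize(cv2.imread('pics/m10.png')[200:290,300:410],(400,327),interpolation=cv2.INTER_CUBIC)
b=cv2.resize(cam('side')['pixels'][190:390,210:450,::-1],(392,327))
cv2.imwrite('pics/c5.png',np.hstack([a,b]))
E
```

```text
gripper_width: 0.998
y -66..-2 mm: ww----kkkkkkkkkkkkkkkkkkkkkkkkkkkkkkGGGGGGGGGGGYYRRRRRwwwwwwww--R
t 14.7833 width mm 85.12700395567926 F 0.0
t: 15.62
eef_pos: [0.542, -0.1553, 0.1208]
tool_rot: [0.001, 0.119, 0.993, -0.0]
contact_force: [-4.7, -3.0, 13.8]
gripper_width: 0.349
grasp_force: 34.4
y -66..-2 mm: wwwwwww----kkkkkkkkkkkkkkkkkkkkkkkkkkkkkkGGGGGGYYRRRRRwwwwwwww--R
t 15.6667 width mm 29.859536673555482 F 34.43436586938333
```

View pics/c5.png

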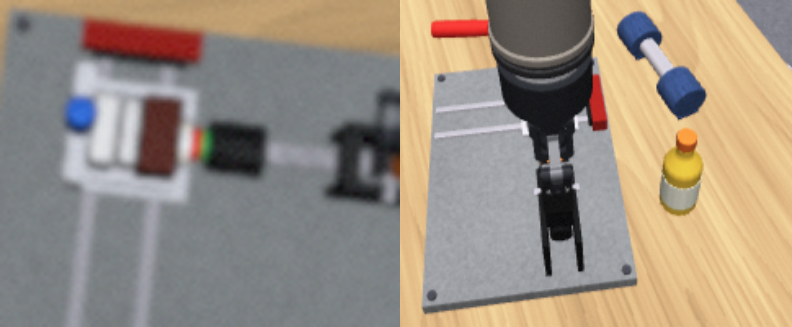

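The barrel edge now stands on green (207,145), about 12 mm in. Yellow is gone and red stays outside the barrel. The trigger is held at 34 N and the bystanders are in place, so I'm handing in.

```bash
python3 -c "
from station import bot
print(bot.hand_in())"
```

```text
the job is handed in; nothing more can be done
None
```

I handed the job in at about 15.7 s of the 58 s. The sled is against its stop, the foot is clamped with the barrel's edge on green (nose about 12 mm in by camera), and the gripper still holds the trigger squeezed. No verdict was returned.

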